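# Close the hood and reset the two-button interlock of a jeweller's pin finisher

## Robot

A 6-joint arm with a two-finger parallel gripper is mounted at the origin on the work surface. World frame = base frame: x ahead of the robot, y to its left, z up, the work surface at z = 0. Lengths are in m, angles in degrees, forces in N, time in s.
With the tool pointing down it reaches from about 0.35 to 0.875 m from the base axis. Payload 4.2 kg.
Tool frame: the origin (TCP) lies midway between the tips of the shut fingers; the grasp point (between the pads) lies 19 mm behind it (r.grasp_offset is the distance from the TCP to the grasp point, in m); z points along the fingers, y is the direction in which the jaws open and shut (so a half turn about z gives the same grasp; the last joint's range is limited). The gripper opens to 87 mm and grips with 3 to 60 N. Pads are 19 mm wide; open, the fingers measure 117 mm over their backs; the gripper's body (75 mm by 190 mm) begins 51 mm behind the grasp point.
Start: joints at [-49.24, 22.042, 0.453, 0, -68.411, -14.817], TCP at [0.273, -0.562, 0.223] pointing down, gripper open.
Joint ranges: [-179.83, 179.83], [-69.29, 118.12], [-61.27, 80.66], [-181.25, 117.63], [-171.15, -9.14], [-177.46, 177.46]. Speed limits (degrees/s): [159.86, 159.86, 180, 180, 180, 180].

## Interface

Orientations are given as a 3x3 rotation matrix whose columns are the frame's x, y, z axes.
In Python, from station import r gives the robot as it stands.
- The arm moves only by the shell command python3 -m crank 'ROWS'. ROWS is JSON, a list of rows, each a list of 3 entries, a list of its own where there are three numbers: the closure, from -1 (fully open) to 1 (shut), so that 0 is half open, then the shift along the tool's x, y, z as a fraction of full scale, then the turn, a rotation vector about the tool's x, y, z as a fraction of full scale. In form: [[fingers, [dx, dy, dz], [wx, wy, wz]], ...]. A call has 1 to 8 rows; each row shifts and turns the commanded pose from where the row before left it, along the tool's axes as they then stand; what a row does not reach is not made up. Full scale, the value 1, is 100 mm for a shift and 45 degrees for a turn. A row lasts 1/10 s, in which the tool goes at most 50 mm and 8.59 degrees, less where a joint would pass 70% of its speed; a pose out of reach is approached as far as the arm can. A call with a number of a shift or a turn outside -1 to 1 is refused whole. A call with a gripper value outside its range is refused whole. The fingers move at their own pace and stop on an object; the grip force is fixed at half the most. Time passes only in rows, so rows that do not move let the fingers close. It gives the time, the measured TCP pose, the force and the opening at its end, in the units of the state.
- r.sense(): the state, without advancing time (a new reading comes with each control period).
- r.capture(name): name is "side" or "top" or "wrist"; returns a dict with "img" (384x512x3 uint8, blue, green, red), "fx", "fy", "cx", "cy" (pixels), "R" (3x3) and "t" (3): a world point X has camera coordinates R X + t. Camera axes: x right, y down, z forward; pixel columns grow to the right and rows downward; lengths in m; the calibration is good to about 2 mm. A picture is of the moment at which its call begins. There is no depth.
- r.finish_job(): hands the job in, once; it reports no verdict.
The state is a dict: "time_s": time; "joints": joint angles; "joint_velocities": joint speeds; "effort": joint torques, N m; "tcp_pos": TCP position; "ee_rot": TCP orientation; "wrist_force": force on the tool from outside, world axes, zero at the start; "moment": the same for the moment, N m; "gripper_width": opening from 0.0 (shut) to 1.0 (fully open).
Only numpy, scipy, OpenCV 4.12 (cv2) and the standard library are available. Lean on these libraries where they do the work, as an engineer would, in place of code of your own. Each camera call takes 0.05 s, during which the arm holds its last target.

## Task

Close the finisher: with the fingers, push its clear yellow-edged hood along the rails until it is fully home over the bowl. Then reset the interlock: with the two fingertips press both green buttons on the blue console together, never one alone, all the way down, hold them down for two full seconds, then let go. Only push and press: do not lift or shove the console, do not press the red stop button, and leave the mandrel, jar and brush where they stand.

Things in the scene. Friction and masses are not known exactly. Their poses are not given: they have to be found in the camera images.
- finisher: grey bench machine, fixed, 180 mm (its x) by 320 mm (its y), flat deck 90 mm above the bench with two thin rails to 94 mm; origin at the centre of its underside. The round steel bowl lies on the deck at its +y half, the hood is parked over its -y half. It may stand left or right on the bench and is turned by up to 0.3 rad.
- hood (a joint): clear dust hood with yellow edges, a closed-sided cover 150 mm (finisher x) by 140 mm (finisher y) by 55 mm high, lower edge 94 mm and top 149 mm above the bench. Slides along the finisher's +y; 0 = fully open, 0.12 m = fully closed against the stop, centred over the bowl. Starts between 0 and 0.045. Takes about 2 N of steady push and stays where it is left.
- hood_face (a point): centre of the hood's flat end face on the finisher's -y side (face 150 mm wide, 55 mm high, centre 121.5 mm above the bench), the face to push to close the hood. Moves with the hood; its axes are the finisher's.
- console: loose blue-sided console with a pale aluminium top plate, 0.8 kg on rubber feet, 130 mm (its x) by 160 mm (its y), top 46.5 mm above the bench; origin at the centre of its underside. Carries two green buttons at its x = -25 mm, y = +30 and -30 mm, a red stop button at x = +35 mm, y = 0, and a small amber lamp. It may stand left or right on the bench and is turned by up to 0.5 rad.
- pair_mid (a point): point midway between the two green buttons, level with their unpressed tops, 68.5 mm above the bench; its axes are the console's, so the pair lies along its y.
- key_left (a joint): travel of the green button on the console's +y side; flat round cap 26 mm across in a black collar 42 mm across; 0 = up, 0.006 m = fully down; grows when pressed straight down, springs back. About 1.2 N starts it, 4 N brings it fully down (8 N for the pair). Its cap, fully down, still stands 4 mm above the collar.
- key_right (a joint): the same for the green button on the console's -y side, 60 mm centre to centre from the other.
- key_left_top (a point): centre of the top of the left green button's cap, moves with it
- key_right_top (a point): centre of the top of the right green button's cap, moves with it
- stop (a joint): travel of the red stop button, same size as the green ones, its top also 68.5 mm above the bench; 0 = up, 0.006 m = down. Leave alone.
- mandrel: bystander: upright steel ring mandrel, 130 mm tall cone on a foot 68 mm across, origin at the centre of its underside
- jar: bystander: amber jar with a brass cap, 56 mm across, 75 mm tall, origin at the centre of its underside
- brush: bystander: wooden bench brush on its black bristles, 130 mm (along its x) by 45 mm, 46 mm tall, origin at the centre of its underside
Not all that is in view belongs to the job. What is meant by the console is not purple or turquoise, and is the larger of those in its own colour.

How it is judged:
By the outcome, as a careful person would: the job done as asked, in the order asked, and still so for the second after the job is handed in, with the robot touching nothing.
It also fails if it takes over 53 s, if anything falls off the work surface, if the arm or the gripper's body presses on something with over 40 N, if the wrist force passes 120 N, or if a joint passes its speed limit or range.

## Working session

There is one attempt and no reset: what is moved stays moved. The work goes in short steps, Python scripts to look and compute and a shell command to move; the robot and the scene stay as the last step left them, time stands still between calls to the robot, and variables do not carry over. Pictures are saved under pics/ and viewed, and the job is handed in when it is done.

```bash
mkdir -p pics; ls
python3 - <<'E'
from station import r
import cv2,numpy as np
s=r.sense();print({k:np.round(v,3).tolist() for k,v in s.items()})
for n in("side","top","wrist"):
    c=r.capture(n);cv2.imwrite(f"pics/a_{n}.png",c["img"]);print(n,c["fx"],c["fy"],c["cx"],c["cy"],np.round(c["R"],4).tolist(),np.round(c["t"],4).tolist())
E
```

```text
pics
{'time_s': 0.0, 'joints': [-49.237, 22.091, 0.379, -0.028, -68.412, -14.817], 'joint_velocities': [-0.034, 0.129, -0.053, 0.032, -0.073, 0.028], 'effort': [0.0, -39.067, 18.74, 4.22, 0.011, -0.0], 'tcp_pos': [0.273, -0.561, 0.221], 'ee_rot': [[-0.899, -0.437, -0.001], [-0.437, 0.899, 0.002], [0.0, 0.002, -1.0]], 'wrist_force': [-0.786, -0.037, 1.074], 'moment': [0.014, -0.02, 0.031], 'gripper_width': 1.0}
side 454.03170181419364 454.03170181419364 251.30102326786172 191.37072576072015 [[-0.8951, -0.4458, -0.0064], [-0.2893, 0.5917, -0.7524], [0.3392, -0.6716, -0.6587]] [0.509, 0.2542, 1.4584]
top 482.0321157910115 482.0321157910115 263.002722133098 185.00843222758022 [[0.0226, -0.9997, 0.0067], [-0.9915, -0.0233, -0.1277], [0.1278, -0.0037, -0.9918]] [-0.0158, 0.5571, 1.7362]
wrist 264.7888431850483 264.7888431850483 256.4099221481807 189.16591457948692 [[-0.4367, 0.8996, 0.0031], [0.8602, 0.4166, 0.294], [0.2632, 0.1311, -0.9558]] [0.6226, -0.0356, 0.3917]
```

View pics/a_side.png

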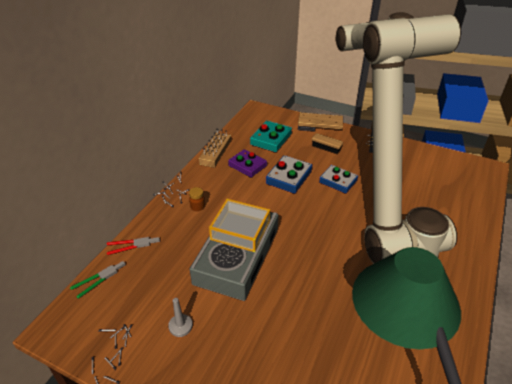

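View pics/a_top.png

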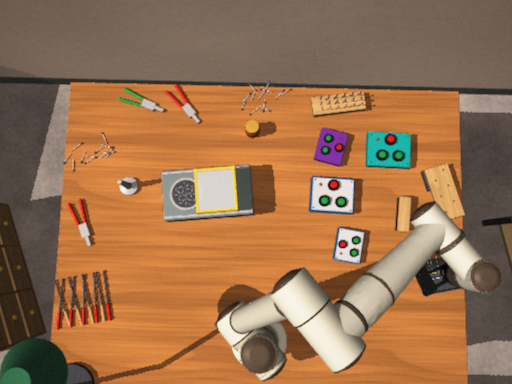

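View pics/a_wrist.png

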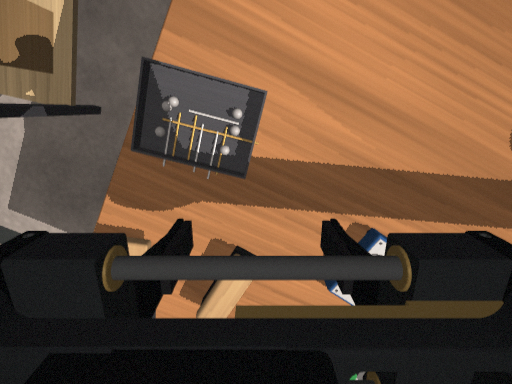

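The larger blue console is at top (332,195), with green caps at about (325,201) and (341,202) and the red one at (334,185). The finisher is at top (207,192), with the hood at (216,190) and the bowl towards world +y. Next I'll measure these.

```bash
cat > h.py <<'E'
import cv2,numpy as np
def ray(c,u,v,z):
    R=np.array(c["R"]);t=np.array(c["t"]);o=-R.T@t
    d=R.T@np.array([(u-c["cx"])/c["fx"],(v-c["cy"])/c["fy"],1]);return o+d*(z-o[2])/d[2]
def proj(c,X):
    p=np.array(c["R"])@np.array(X)+np.array(c["t"]);return [c["fx"]*p[0]/p[2]+c["cx"],c["fy"]*p[1]/p[2]+c["cy"]]
def tri(c1,p1,c2,p2):
    P=[np.array([[c["fx"],0,c["cx"]],[0,c["fy"],c["cy"]],[0,0,1]])@np.c_[np.array(c["R"]),np.array(c["t"])] for c in(c1,c2)]
    X=cv2.triangulatePoints(P[0],P[1],np.array(p1,float).reshape(2,1),np.array(p2,float).reshape(2,1));return (X[:3]/X[3]).ravel()
def blobs(c,lo,hi,amin=15):
    h=cv2.cvtColor(c["img"],cv2.COLOR_BGR2HSV);m=cv2.inRange(h,lo,hi)
    n,l,s,ce=cv2.connectedComponentsWithStats(m)
    return [(ce[i],s[i]) for i in range(1,n) if s[i][4]>=amin],m,l
E
python3 - <<'E'
from h import *;from station import r
T=r.capture("top");S=r.capture("side")
for nm,c in(("top",T),("side",S)):
    for col,lo,hi in(("green",(45,100,60),(80,255,255)),("red",(0,150,100),(6,255,255)),("yellow",(20,150,120),(32,255,255))):
        b,m,l=blobs(c,lo,hi)
        for ce,s in b:
            z=.149 if col=="yellow" else .0685
            print(nm,col,ce.round(1),s.tolist(),ray(c,*ce,z).round(4))
for n,c,box in(("t",T,(150,150,380,270)),("s",S,(170,140,360,310))):
    x0,y0,x1,y1=box;im=c["img"][y0:y1,x0:x1];f=800/im.shape[1] if n=="t" else 3.4
    cv2.imwrite(f"pics/b_{n}.png",cv2.resize(im,None,fx=f,fy=f,interpolation=cv2.INTER_CUBIC))
E
```

```text
top green [133.2  93.4] [124, 88, 20, 12, 60] [0.8828 0.4838 0.0685]
top green [129.5 101.6] [119, 98, 22, 8, 57] [0.8511 0.4956 0.0685]
top green [327.9 137.6] [325, 135, 7, 6, 31] [ 0.7335 -0.2363  0.0685]
top green [324.7 149.5] [322, 147, 6, 6, 30] [ 0.6889 -0.2246  0.0685]
top green [382.  153.9] [379, 150, 7, 8, 46] [ 0.6775 -0.4338  0.0685]
top green [398.5 154.7] [395, 151, 8, 8, 49] [ 0.676  -0.4939  0.0685]
top green [324.2 200. ] [321, 197, 8, 7, 48] [ 0.504  -0.2243  0.0685]
top green [340.8 201.3] [337, 198, 8, 8, 51] [ 0.5006 -0.2838  0.0685]
top green [355.7 239.7] [353, 237, 6, 6, 31] [ 0.3646 -0.3373  0.0685]
top green [353.6 252.4] [351, 250, 6, 6, 30] [ 0.3198 -0.3298  0.0685]
top green [ 13.8 367.7] [0, 340, 31, 44, 754] [-0.0984  0.8371  0.0685]
top red [181.   93.2] [174, 83, 16, 21, 74] [0.8877 0.3077 0.0685]
top red [173.8  98.9] [165, 91, 18, 18, 78] [0.8653 0.3331 0.0685]
top red [390.5 138.3] [387, 135, 8, 8, 49] [ 0.7364 -0.4654  0.0685]
top red [338.6 146.6] [336, 144, 6, 6, 28] [ 0.7007 -0.2756  0.0685]
top red [333.4 184.1] [330, 181, 8, 7, 46] [ 0.5624
[... 1133 characters left out ...]
n [346.4 172.6] [345, 171, 4, 4, 15] [ 0.3173 -0.3081  0.0685]
side green [411.6 302.4] [358, 248, 101, 101, 6401] [-0.0267  0.1758  0.0685]
side green [ 84.  281.3] [70, 274, 29, 15, 92] [0.8599 0.5296 0.0685]
side green [ 90.  287.7] [77, 278, 28, 20, 98] [0.8279 0.5397 0.0685]
side red [263.5 126. ] [261, 124, 6, 5, 24] [ 0.7385 -0.4613  0.0685]
side red [281.5 163.4] [279, 161, 6, 6, 25] [ 0.5621 -0.2523  0.0685]
side red [336.  176.5] [334, 175, 5, 4, 16] [ 0.3453 -0.2684  0.0685]
side red [119.7 242. ] [106, 240, 28, 5, 97] [0.8653 0.3572 0.0685]
side red [120.9 249.5] [107, 245, 30, 10, 104] [0.8415 0.3809 0.0685]
side yellow [233.6 233.7] [210, 225, 46, 17, 79] [0.5138 0.2288 0.149 ]
```

View pics/b_t.png

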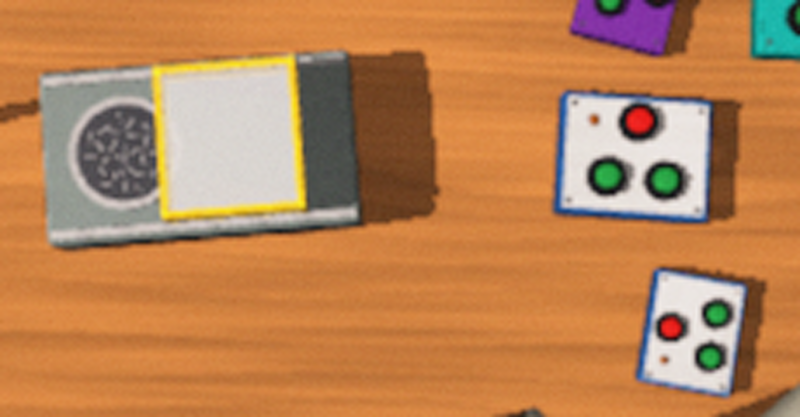

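View pics/b_s.png

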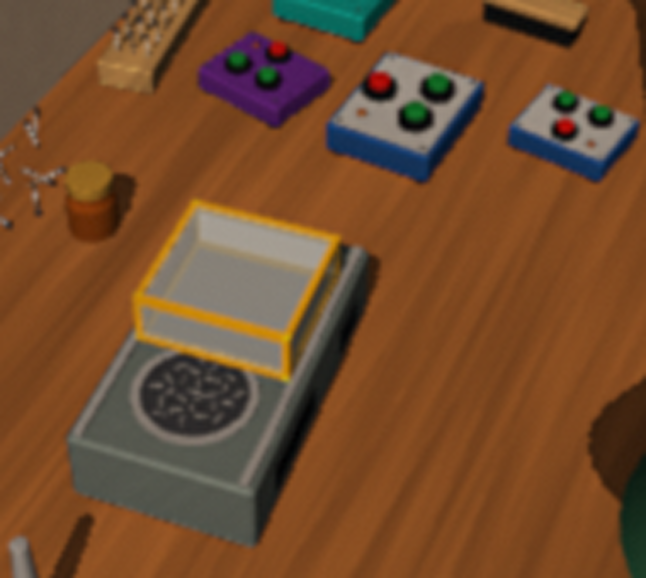

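Run:
```python
from h import *;from station import r
T=r.capture("top");S=r.capture("side")
g={"L":((324.2,200),(291.8,172.1)),"R":((340.8,201.3),(298.5,164)),"stop":((333.4,184.1),(281.5,163.4))}
for k,(a,b) in g.items(): print(k,tri(T,a,S,b).round(4))
b,m,l=blobs(T,(20,120,100),(34,255,255))
p=np.argwhere(m[150:230,180:260])[:,::-1]+[180,150]
q=cv2.boxPoints(cv2.minAreaRect(p.astype(np.float32)))
W=np.array([ray(T,u,v,.149) for u,v in q]);print(q.round(1).tolist());print(W.round(4));print(W.mean(0).round(4))
for i in range(4):
    e=W[(i+1)%4]-W[i];print(np.linalg.norm(e).round(4),np.degrees(np.arctan2(e[1],e[0])).round(2))
# finisher deck: grey contour corners from zoomed view (px in crop, scale 800/230)
f=230/800
D=[(42,73),(350,53),(358,222),(50,246)]
P=[ray(T,150+x*f,150+y*f,.092) for x,y in D];print(np.round(P,4));print(np.mean(P,0).round(4))
e=P[1]-P[0];print(np.linalg.norm(e),np.degrees(np.arctan2(e[1],e[0])));e=P[2]-P[3];print(np.linalg.norm(e),np.degrees(np.arctan2(e[1],e[0])))
```

```text
L [ 0.5054 -0.2242  0.065 ]
R [ 0.5021 -0.2844  0.0634]
stop [ 0.5635 -0.2574  0.0644]
[[192.3000030517578, 168.3000030517578], [234.8000030517578, 165.0], [238.1999969482422, 210.10000610351562], [195.8000030517578, 213.3000030517578]]
[[0.5952 0.2426 0.149 ]
 [0.6101 0.0966 0.149 ]
 [0.4545 0.0801 0.149 ]
 [0.44   0.2244 0.149 ]]
[0.525  0.1609 0.149 ]
0.1468 -84.17
0.1564 -173.94
0.145 95.74
0.1562 6.7
[[0.592  0.3583 0.092 ]
 [0.6203 0.0431 0.092 ]
 [0.4467 0.0305 0.092 ]
 [0.4152 0.3414 0.092 ]]
[0.5186 0.1933 0.092 ]
0.3164148971240574 -84.87054115898138
0.3125403281366416 -84.21717602577763
```

```bash
python3 -m crank '[[1,[0,0,0],[0,0,0.15]],[1,[0,0,0],[0,0,0.15]],[1,[0,0,0],[0,0,0.15]],[1,[-0.11,0.19,0],[0,0,0]],[1,[-0.22,0.38,0],[0,0,0]],[1,[-0.22,0.38,0],[0,0,0]],[1,[-0.22,0.38,0],[0,0,0]],[1,[-0.22,0.38,0],[0,0,0]]]'
python3 -m crank '[[1,[-0.22,0.38,0],[0,0,0]],[1,[-0.22,0.38,0],[0,0,0]],[1,[-0.22,0.38,0],[0,0,0]],[1,[-0.22,0.38,0],[0,0,0]],[1,[-0.22,0.38,0],[0,0,0]],[1,[-0.22,0.38,0],[0,0,0]],[1,[-0.22,0.38,0],[0,0,0]],[1,[0,0,0],[0,0,0]]]'
```

```text
time_s: 1.15
tcp_pos: [0.3554, -0.3805, 0.2226]
ee_rot: [[-0.995, -0.099, 0.0], [-0.099, 0.995, -0.0], [-0.0, -0.0, -1.0]]
wrist_force: [1.4, -0.5, 1.0]
gripper_width: 0.354
time_s: 1.95
tcp_pos: [0.4838, -0.0984, 0.2228]
ee_rot: [[-0.994, -0.105, 0.002], [-0.105, 0.994, 0.0], [-0.002, 0.0, -1.0]]
wrist_force: [-0.1, -1.1, 0.3]
gripper_width: 0.001
```

```bash
python3 -m crank '[[1,[-0.2,0.35,0],[0,0,0]],[1,[-0.25,0.42,0],[0,0,0]],[1,[-0.2,0.34,0],[0,0,0]],[1,[0,0,0.3],[0,0,0]],[1,[0,0,0.4],[0,0,0]],[1,[0,0,0.3],[0,0,0]],[1,[0,0,0],[0,0,0]],[1,[0,0,0],[0,0,0]]]'
python3 - <<'E'
from h import *;from station import r
print(np.round(r.sense()["tcp_pos"],4))
for n,(x0,y0,x1,y1) in(("top",(150,130,310,250)),("side",(160,140,320,300))):
    c=r.capture(n);cv2.imwrite(f"pics/c_{n}.png",cv2.resize(c["img"][y0:y1,x0:x1],None,fx=3.6,fy=3.6,interpolation=cv2.INTER_CUBIC))
c=r.capture("wrist");cv2.imwrite("pics/c_w.png",c["img"])
E
```

```text
time_s: 2.75
tcp_pos: [0.536, 0.0144, 0.1232]
ee_rot: [[-0.995, -0.099, 0.0], [-0.099, 0.995, -0.001], [-0.0, -0.001, -1.0]]
wrist_force: [0.5, -0.1, 1.4]
gripper_width: 0.004
[0.536  0.0144 0.1232]
```

View pics/c_side.png

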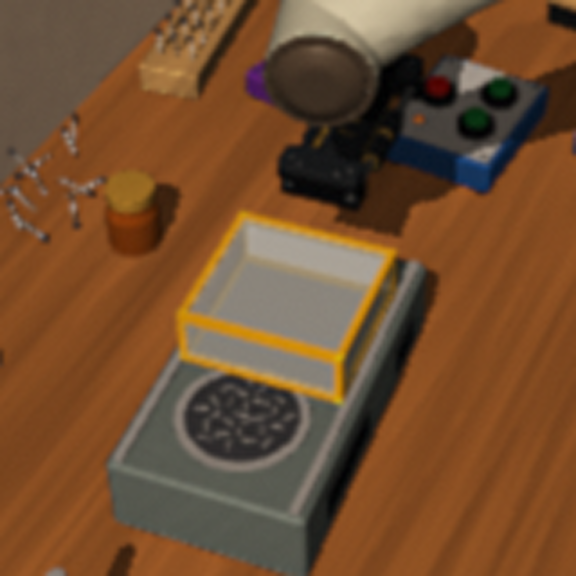

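View pics/c_top.png

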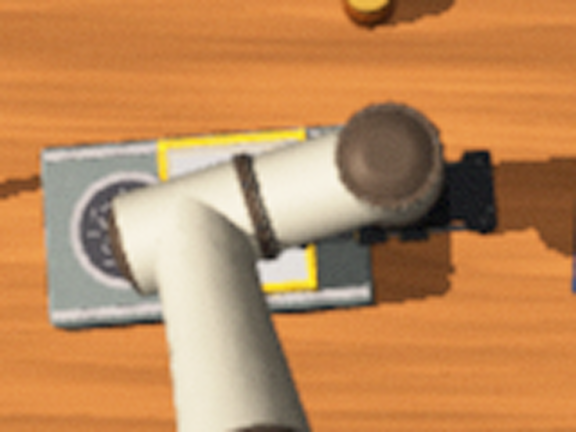

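View pics/c_w.png

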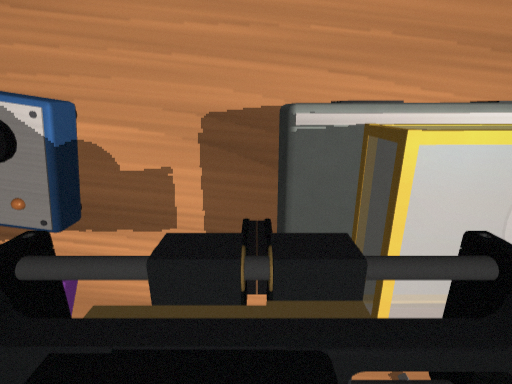

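The fingers are clear of the hood's -y face, standing about 60 mm short of it. I'll lower and start pushing.

```bash
python3 -m crank '[[1,[-0.01,0,0.17],[0,0,0]],[1,[-0.02,0.2,0],[0,0,0]],[1,[0,0.2,0],[0,0,0]],[1,[0,0.1,0],[0,0,0]],[1,[0,0.1,0],[0,0,0]],[1,[0,0.1,0],[0,0,0]],[1,[0,0,0],[0,0,0]]]'
python3 - <<'E'
from h import *;from station import r
s=r.sense();print(np.round(s["tcp_pos"],4),np.round(s["wrist_force"],1))
for n,(x0,y0,x1,y1) in(("side",(160,140,320,300)),):
    c=r.capture(n);cv2.imwrite(f"pics/d_{n}.png",cv2.resize(c["img"][y0:y1,x0:x1],None,fx=3.6,fy=3.6,interpolation=cv2.INTER_CUBIC))
E
```

```text
time_s: 3.6
tcp_pos: [0.5318, 0.0857, 0.1061]
ee_rot: [[-0.995, -0.1, 0.001], [-0.1, 0.995, 0.001], [-0.001, 0.0, -1.0]]
wrist_force: [-0.7, 0.5, 0.1]
gripper_width: 0.005
[0.5318 0.0857 0.1061] [-0.7  0.5  0.1]
```

View pics/d_side.png

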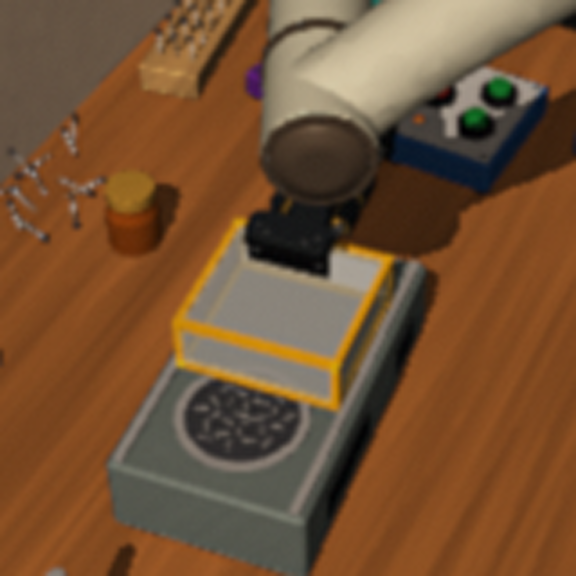

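```bash
python3 -m crank '[[1,[0,0.1,0],[0,0,0]],[1,[0,0.1,0],[0,0,0]],[1,[0,0.1,0],[0,0,0]],[1,[0,0.1,0],[0,0,0]],[1,[0,0.1,0],[0,0,0]],[1,[0,0.1,0],[0,0,0]]]'
python3 - <<'E'
from h import *;from station import r
s=r.sense();print(np.round(s["tcp_pos"],4),np.round(s["wrist_force"],1))
for n,(x0,y0,x1,y1) in(("side",(160,140,320,300)),):
    c=r.capture(n);cv2.imwrite(f"pics/e_{n}.png",cv2.resize(c["img"][y0:y1,x0:x1],None,fx=3.6,fy=3.6,interpolation=cv2.INTER_CUBIC))
E
```

```text
time_s: 4.25
tcp_pos: [0.5252, 0.1453, 0.1055]
ee_rot: [[-0.995, -0.099, -0.001], [-0.099, 0.995, -0.0], [0.001, -0.0, -1.0]]
wrist_force: [-0.4, -3.6, 1.9]
gripper_width: 0.001
[0.5252 0.1453 0.1055] [-0.4 -3.6  1.9]
```

View pics/e_side.png

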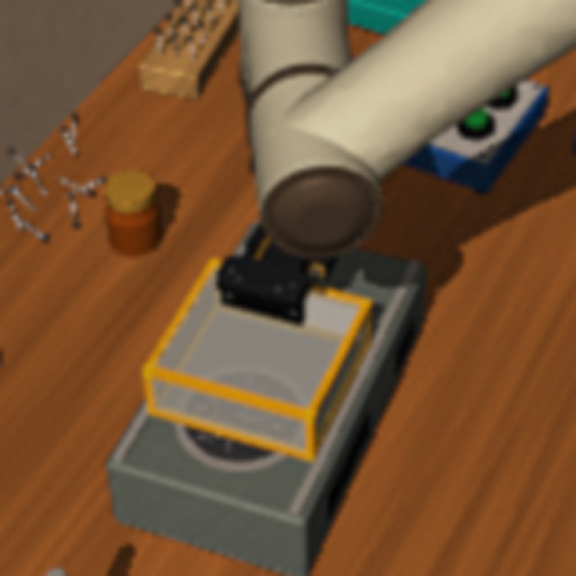

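```bash
python3 -m crank '[[1,[0,0.1,0],[0,0,0]],[1,[0,0.06,0],[0,0,0]],[1,[0,0.05,0],[0,0,0]]]'
python3 -m crank '[[1,[0,0.05,0],[0,0,0]]]'
python3 -m crank '[[1,[0,0.04,0],[0,0,0]]]'
```

```text
time_s: 4.6
tcp_pos: [0.5236, 0.1661, 0.1055]
ee_rot: [[-0.995, -0.099, 0.0], [-0.099, 0.995, 0.0], [-0.0, 0.0, -1.0]]
wrist_force: [1.1, -2.2, 0.7]
gripper_width: 0.005
time_s: 4.7
tcp_pos: [0.5231, 0.1708, 0.1055]
ee_rot: [[-0.995, -0.099, 0.0], [-0.099, 0.995, 0.0], [-0.0, 0.0, -1.0]]
wrist_force: [1.5, -2.2, -0.3]
gripper_width: 0.003
time_s: 4.8
tcp_pos: [0.5227, 0.1747, 0.1055]
ee_rot: [[-0.995, -0.099, 0.0], [-0.099, 0.995, 0.0], [-0.0, 0.0, -1.0]]
wrist_force: [1.8, -1.4, 0.6]
gripper_width: 0.007
```

```bash
python3 -m crank '[[1,[0,0.04,0],[0,0,0]]]' | grep -E "tcp|wrist"
python3 -m crank '[[1,[0,0.04,0],[0,0,0]]]' | grep -E "tcp|wrist"
python3 -m crank '[[1,[0,0.03,0],[0,0,0]]]' | grep -E "tcp|wrist"
```

```text
tcp_pos: [0.5223, 0.1786, 0.1055]
wrist_force: [0.9, -1.9, 0.4]
tcp_pos: [0.5219, 0.1825, 0.1055]
wrist_force: [1.4, -2.2, -0.9]
tcp_pos: [0.5216, 0.1856, 0.1055]
wrist_force: [1.2, -1.5, 0.5]
```

```bash
python3 -m crank '[[1,[0,0.03,0],[0,0,0]]]' | grep -E "tcp|wrist"
python3 -m crank '[[1,[0,0.03,0],[0,0,0]]]' | grep -E "tcp|wrist"
python3 - <<'E'
from h import *;from station import r
for n,(x0,y0,x1,y1) in(("side",(160,140,320,300)),):
    c=r.capture(n);cv2.imwrite(f"pics/f_{n}.png",cv2.resize(c["img"][y0:y1,x0:x1],None,fx=3.6,fy=3.6,interpolation=cv2.INTER_CUBIC))
E
```

```text
tcp_pos: [0.5212, 0.1881, 0.1055]
wrist_force: [5.7, -11.1, -0.4]
tcp_pos: [0.5211, 0.1882, 0.1056]
wrist_force: [10.3, -21.6, -0.2]
```

View pics/f_side.png

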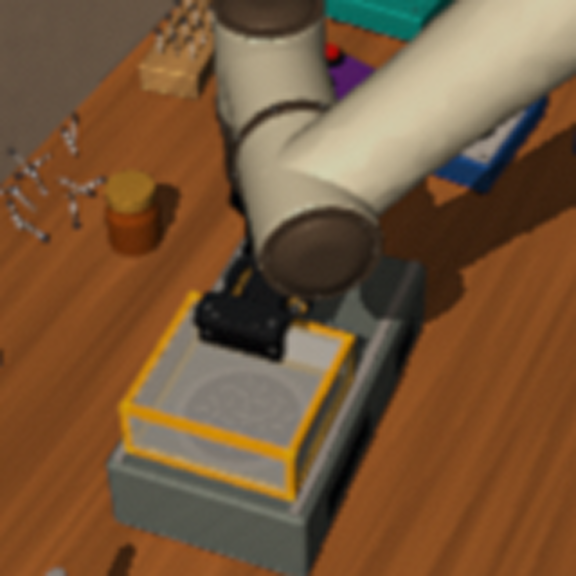

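The force rose to about 24 N with no further motion, and the bowl is centred under the hood, so it's at the stop. Now I'll back off, lift, set the finger gap and go to the console.

```bash
python3 -m crank '[[1,[0,-0.1,0],[0,0,0]],[1,[0,-0.2,0],[0,0,0]],[1,[0,-0.3,0],[0,0,0]],[1,[0,0,-0.4],[0,0,0]],[1,[0,0,-0.4],[0,0,0]],[-0.034,[0,0,-0.2],[0,0,0.1]],[-0.034,[0,0,0],[0,0,0.098]],[-0.034,[0,0,0],[0,0,0]]]'
python3 -m crank '[[-0.034,[0,-0.2,0],[0,0,0]],[-0.034,[0,-0.4,0],[0,0,0]],[-0.034,[0,-0.4,0],[0,0,0]],[-0.034,[0,-0.4,0],[0,0,0]],[-0.034,[0,-0.4,0],[0,0,0]],[-0.034,[0,-0.4,0],[0,0,0]],[-0.034,[0,-0.2,0],[0,0,0]],[-0.034,[0,0,0],[0,0,0]]]'
python3 - <<'E'
from h import *;from station import r
s=r.sense();print(np.round(s["tcp_pos"],4),np.round(s["wrist_force"],1))
for n in("wrist","top","side"):
    c=r.capture(n);cv2.imwrite(f"pics/g_{n}.png",c["img"])
E
```

```text
time_s: 6.15
tcp_pos: [0.5268, 0.1322, 0.2063]
ee_rot: [[-0.998, 0.056, 0.001], [0.056, 0.998, 0.002], [-0.001, 0.002, -1.0]]
wrist_force: [-0.6, 0.9, -0.8]
gripper_width: 0.197
time_s: 6.95
tcp_pos: [0.5125, -0.1099, 0.2045]
ee_rot: [[-0.998, 0.058, -0.002], [0.058, 0.998, 0.0], [0.002, 0.0, -1.0]]
wrist_force: [-0.0, 0.1, -0.4]
gripper_width: 0.518
[ 0.5125 -0.1099  0.2045] [-0.   0.1 -0.4]
```

View pics/g_wrist.png

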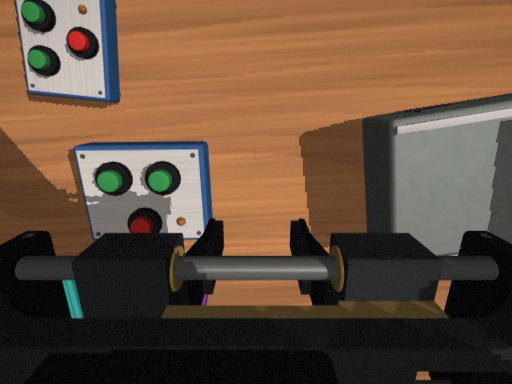

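View pics/g_top.png

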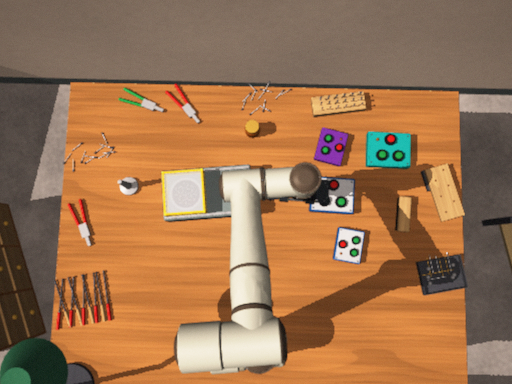

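View pics/g_side.png

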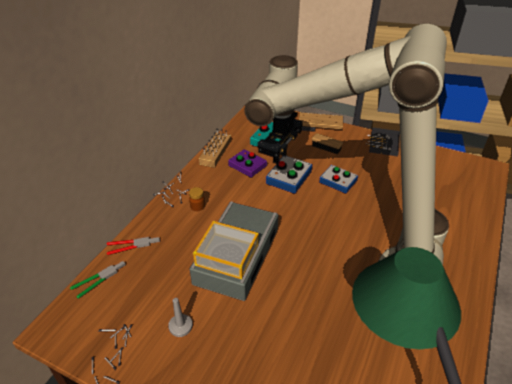

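Run:
```python
from h import *;from station import r
c=r.capture("wrist");im=c["img"]
print("cam",(-np.array(c["R"]).T@np.array(c["t"])).round(3))
b,m,l=blobs(c,(45,90,40),(80,255,255))
for ce,s in b: print(ce.round(1),s.tolist(),ray(c,*ce,.0685).round(4), ray(c,*ce,.066).round(4))
cv2.imwrite("pics/h.png",cv2.resize(im[120:250,50:230],None,fx=4,fy=4,interpolation=cv2.INTER_CUBIC))
# plate corners screws? finger tips
```

```text
cam [ 0.431 -0.102  0.366]
[30.3 10.5] [19, 0, 24, 22, 407] [ 0.3284 -0.3169  0.0685] [ 0.3275 -0.3187  0.066 ]
[36.3 57.6] [26, 48, 22, 20, 361] [ 0.3697 -0.3235  0.0685] [ 0.3692 -0.3254  0.066 ]
[106.9 179.3] [94, 168, 26, 23, 462] [ 0.5008 -0.28    0.0685] [ 0.5014 -0.2815  0.066 ]
[157.4 179. ] [146, 168, 24, 23, 434] [ 0.5037 -0.2213  0.0685] [ 0.5043 -0.2223  0.066 ]
```

View pics/h.png

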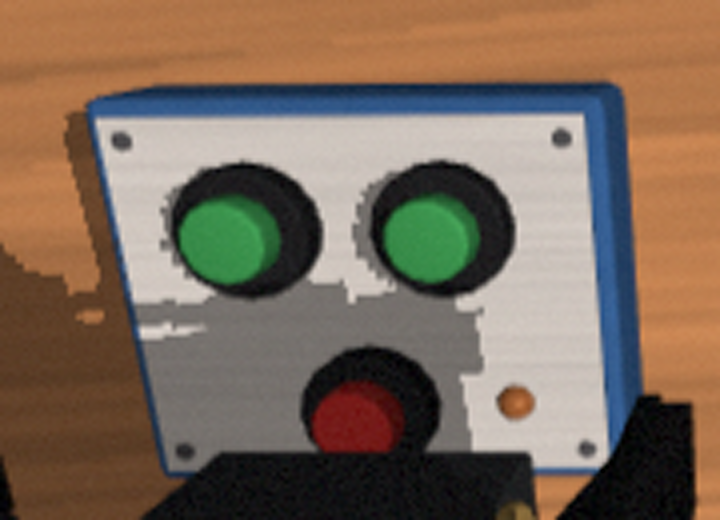

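```bash
python3 -m crank '[[-0.034,[0,-0.4,0],[0,0,0]],[-0.034,[0,-0.4,0],[0,0,0]],[-0.034,[0.01,-0.4,0],[0,0,0]],[-0.034,[0,-0.22,0],[0,0,0]],[-0.034,[0,0,0.4],[0,0,0]],[-0.034,[0,0,0.4],[0,0,0]],[-0.034,[0,0,0.34],[0,0,0]],[-0.034,[0,0,0],[0,0,0]]]'
python3 - <<'E'
from h import *;from station import r
s=r.sense();print(s["tcp_pos"],np.round(s["wrist_force"],1),s["ee_rot"])
c=r.capture("side");cv2.imwrite("pics/i_s.png",cv2.resize(c["img"][120:210,240:360],None,fx=5,fy=5,interpolation=cv2.INTER_CUBIC))
c=r.capture("wrist");cv2.imwrite("pics/i_w.png",c["img"])
c=r.capture("top");cv2.imwrite("pics/i_t.png",cv2.resize(c["img"][150:250,280:400],None,fx=5,fy=5,interpolation=cv2.INTER_CUBIC))
E
```

```text
time_s: 7.95
tcp_pos: [0.5012, -0.2477, 0.0868]
ee_rot: [[-0.998, 0.055, -0.011], [0.055, 0.998, 0.003], [0.011, 0.003, -1.0]]
wrist_force: [-0.9, 0.1, -0.2]
gripper_width: 0.515
[ 0.50117436 -0.24772867  0.08676184] [-0.9  0.1 -0.2] [[-0.99841758  0.05520907 -0.01069055]
 [ 0.05517794  0.99847146  0.00318525]
 [ 0.01085006  0.00259032 -0.99993778]]
```

View pics/i_s.png

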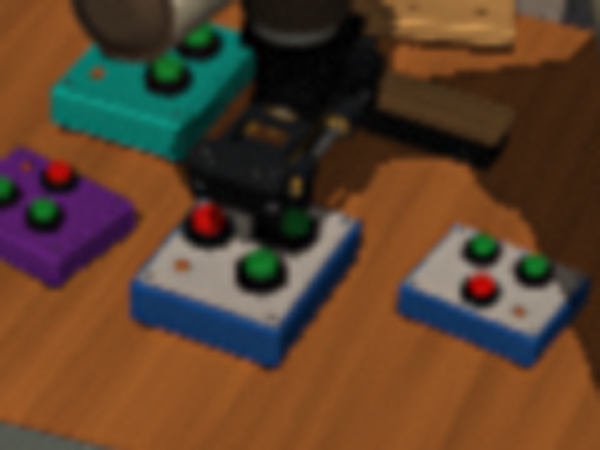

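View pics/i_w.png

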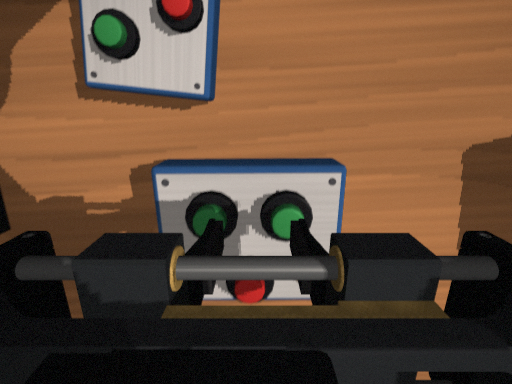

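View pics/i_t.png

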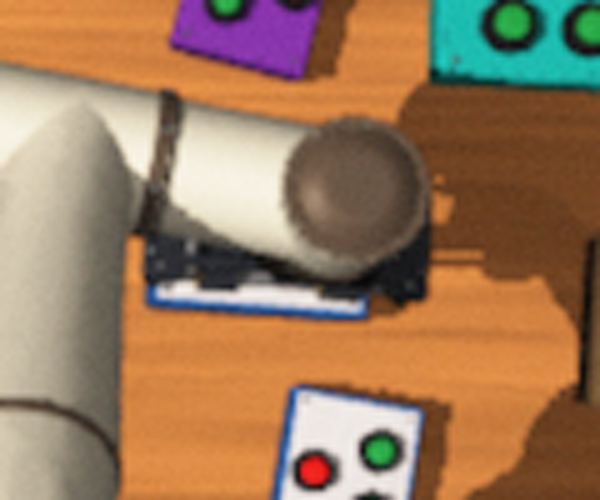

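Run:
```python
from h import *;from station import r
s=r.sense();p=np.array(s["tcp_pos"]);R=np.array(s["ee_rot"])
c=r.capture("wrist")
print(p)
for y in(-.03,0,.03): print("tip",y,np.round(proj(c,p+R@[0,y,0]),1),"at cap level below",np.round(proj(c,p+R@[0,y,.018]),1))
b,m,l=blobs(c,(45,90,30),(80,255,255))
for ce,st in b: print(ce.round(1),st.tolist(),ray(c,*ce,.0685).round(4))
im=c["img"][170:320,140:360];im=cv2.convertScaleAbs(im,alpha=1.8,beta=15)
cv2.imwrite("pics/j.png",cv2.resize(im,None,fx=3.6,fy=3.6,interpolation=cv2.INTER_CUBIC))
```

```text
[ 0.50611964 -0.24953495  0.09316252]
tip -0.03 [210.8 235.4] at cap level below [214.8 224.1]
tip 0 [255.4 235.3] at cap level below [255.4 224.1]
tip 0.03 [299.9 235.3] at cap level below [296. 224.]
[112.7  26.5] [96, 10, 34, 34, 865] [ 0.3715 -0.3303  0.0685]
[210.5 212.4] [195, 198, 34, 33, 727] [ 0.4977 -0.2831  0.0685]
[286.8 213.3] [272, 198, 34, 35, 813] [ 0.5017 -0.2256  0.0685]
```

View pics/j.png

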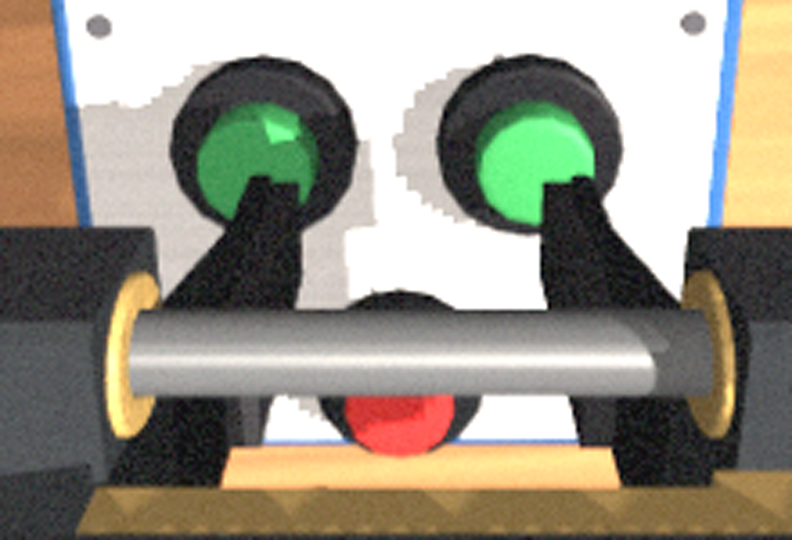

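```bash
python3 -m crank '[[-0.16,[0,0,0],[0,0,0]],[-0.16,[0,0,0],[0,0,0]],[-0.16,[0,0,0],[0,0,0]]]'
python3 - <<'E'
from h import *;from station import r
for i in range(3):
    s=r.sense();p=np.array(s["tcp_pos"]);R=np.array(s["ee_rot"]);print(p.round(4),np.round(s["joint_velocities"],2))
    c=r.capture("wrist")
for y in(-.03,0,.03): print("at cap level below",np.round(proj(c,p+R@[0,y,p[2]-.0685]),1))
im=c["img"][170:320,140:360];im=cv2.convertScaleAbs(im,alpha=1.8,beta=15)
cv2.imwrite("pics/k.png",cv2.resize(im,None,fx=3.6,fy=3.6,interpolation=cv2.INTER_CUBIC))
for q in ((.5,-.252),(.503,-.252),(.503,-.254)):
  y=np.array([.056,.998])*.03
  print(q,[np.round(proj(c,[*(np.array(q)+k*y),.0685]),1).tolist() for k in(-1,1)])
E
```

```text
time_s: 8.45
tcp_pos: [0.5049, -0.2498, 0.0926]
ee_rot: [[-0.998, 0.056, 0.002], [0.056, 0.998, -0.0], [-0.002, -0.0, -1.0]]
wrist_force: [0.1, -0.1, -0.2]
gripper_width: 0.578
[ 0.5049 -0.2498  0.0926] [-0.13  0.28 -0.28 -0.09  0.11  0.04]
[ 0.5047 -0.2498  0.0923] [-0.12  0.41 -0.22  0.06  0.03  0.06]
[ 0.5046 -0.2498  0.0921] [-0.16  0.32 -0.24  0.05  0.02 -0.11]
at cap level below [215.9 221.1]
at cap level below [255.5 221.1]
at cap level below [295. 221.]
(0.5, -0.252) [[212.5, 215.6], [292.0, 215.5]]
(0.503, -0.252) [[212.9, 219.3], [292.1, 219.2]]
(0.503, -0.254) [[210.2, 219.4], [289.5, 219.3]]
```

View pics/k.png

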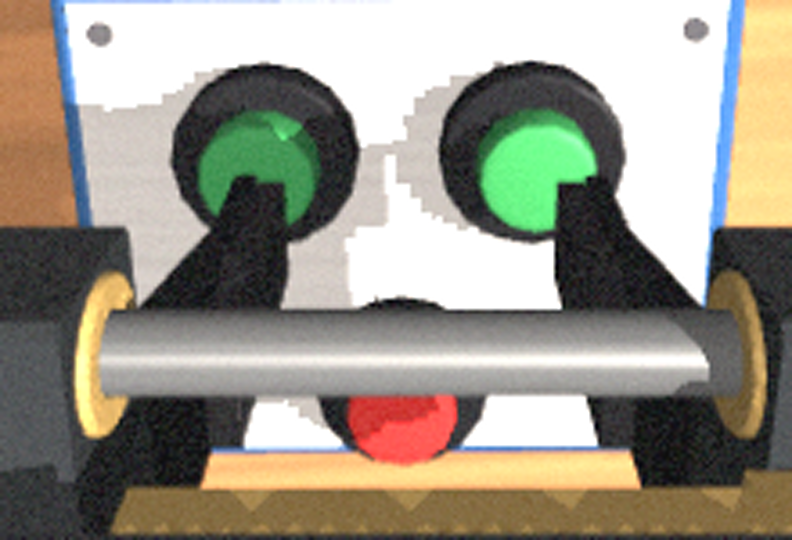

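```bash
python3 -m crank '[[-0.16,[0.01,-0.04,0.05],[0,0,0]],[-0.16,[0,0,0.1],[0,0,0]],[-0.16,[0,0,0],[0,0,0]],[-0.16,[0,0,0],[0,0,0]],[-0.16,[0,0,0],[0,0,0]]]'
python3 - <<'E'
from h import *;from station import r
c=r.capture("wrist");s=r.sense();p=np.array(s["tcp_pos"]);R=np.array(s["ee_rot"]);print(p.round(4),R.round(4).tolist())
for y in(-.03,0,.03): print("at cap level below",np.round(proj(c,p+R@[0,y,p[2]-.0685]),1))
im=c["img"][170:320,140:360];im=cv2.convertScaleAbs(im,alpha=1.8,beta=15)
cv2.imwrite("pics/l.png",cv2.resize(im,None,fx=3.6,fy=3.6,interpolation=cv2.INTER_CUBIC))
E
```

```text
time_s: 9.1
tcp_pos: [0.5033, -0.2538, 0.0764]
ee_rot: [[-0.998, 0.056, -0.0], [0.056, 0.998, -0.0], [0.0, -0.0, -1.0]]
wrist_force: [-0.1, -0.0, 0.7]
gripper_width: 0.584
[ 0.5034 -0.2537  0.0766] [[-0.9984, 0.056, 0.0002], [0.056, 0.9984, -0.0001], [-0.0002, -0.0001, -1.0]]
at cap level below [212.7 230.3]
at cap level below [255.5 230.2]
at cap level below [298.2 230.2]
```

View pics/l.png

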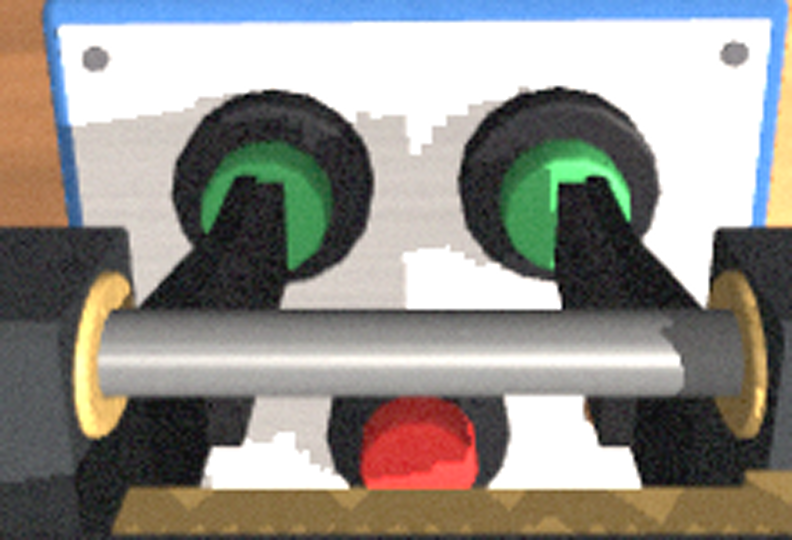

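Both tips sit over their caps and the red button is clear. Pressing now.

```bash
python3 -m crank '[[-0.16,[0,0,0.06],[0,0,0]],[-0.16,[0,0,0.06],[0,0,0]],[-0.16,[0,0,0.04],[0,0,0]],[-0.16,[0,0,0],[0,0,0]]]'
```

```text
time_s: 9.55
tcp_pos: [0.5039, -0.2538, 0.0628]
ee_rot: [[-0.998, 0.055, 0.001], [0.055, 0.998, -0.001], [-0.001, -0.001, -1.0]]
wrist_force: [-3.5, 4.1, 14.7]
gripper_width: 0.58
```

```bash
python3 -m crank '[[-0.16,[0,0,0.01],[0,0,0]],[-0.16,[0,0,0],[0,0,0]],[-0.16,[0,0,0],[0,0,0]]]'
python3 - <<'E'
from h import *;from station import r
c=r.capture("wrist");im=c["img"][170:320,140:360];im=cv2.convertScaleAbs(im,alpha=1.8,beta=15)
cv2.imwrite("pics/m.png",cv2.resize(im,None,fx=3.6,fy=3.6,interpolation=cv2.INTER_CUBIC))
c=r.capture("side");cv2.imwrite("pics/m_s.png",cv2.resize(c["img"][120:210,240:360],None,fx=5,fy=5,interpolation=cv2.INTER_CUBIC))
E
```

```text
time_s: 9.85
tcp_pos: [0.5039, -0.2539, 0.0628]
ee_rot: [[-0.998, 0.055, 0.002], [0.055, 0.998, -0.001], [-0.002, -0.001, -1.0]]
wrist_force: [-5.1, 4.2, 18.9]
gripper_width: 0.581
```

View pics/m.png

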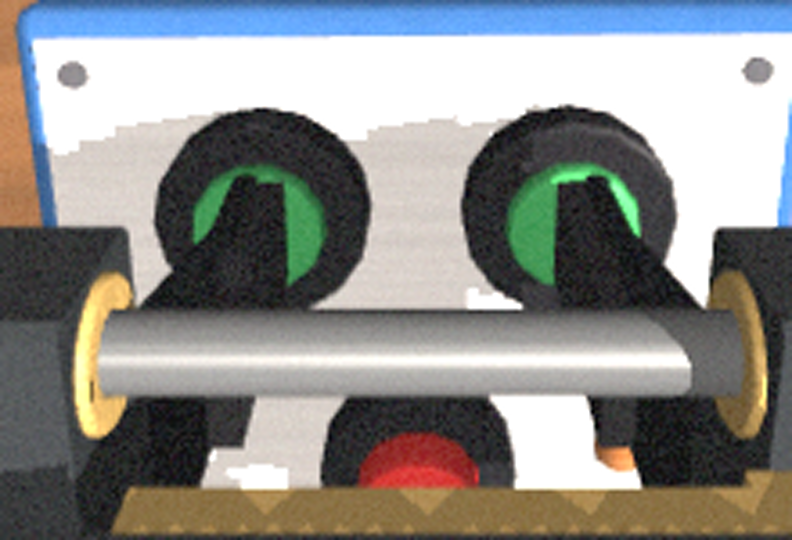

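View pics/m_s.png

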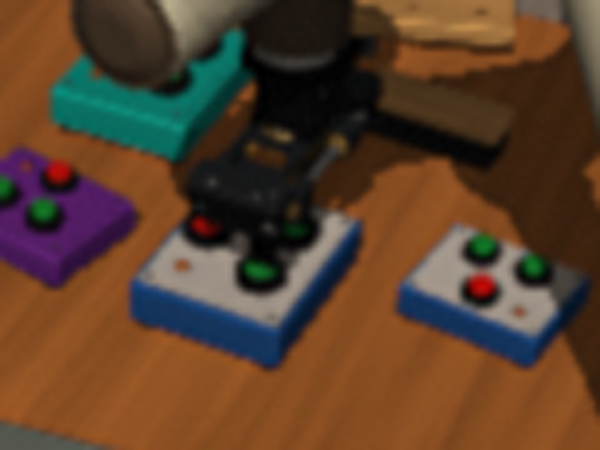

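Both caps are down, at 19 N with the tips at 62.8 mm against 62.5 mm expected. The console hasn't moved. Holding.

```bash
for i in 1; do python3 -m crank '[[-0.16,[0,0,0],[0,0,0]],[-0.16,[0,0,0],[0,0,0]],[-0.16,[0,0,0],[0,0,0]],[-0.16,[0,0,0],[0,0,0]],[-0.16,[0,0,0],[0,0,0]],[-0.16,[0,0,0],[0,0,0]],[-0.16,[0,0,0],[0,0,0]],[-0.16,[0,0,0],[0,0,0]]]'; done
python3 -m crank '[[-0.16,[0,0,0],[0,0,0]],[-0.16,[0,0,0],[0,0,0]],[-0.16,[0,0,0],[0,0,0]],[-0.16,[0,0,0],[0,0,0]],[-0.16,[0,0,0],[0,0,0]],[-0.16,[0,0,0],[0,0,0]],[-0.16,[0,0,0],[0,0,0]],[-0.16,[0,0,0],[0,0,0]]]'
python3 -m crank '[[-0.16,[0,0,0],[0,0,0]],[-0.16,[0,0,0],[0,0,0]],[-0.16,[0,0,0],[0,0,0]],[-0.16,[0,0,0],[0,0,0]],[-0.16,[0,0,0],[0,0,0]],[-0.16,[0,0,0],[0,0,0]],[-0.16,[0,0,0],[0,0,0]],[-0.16,[0,0,0],[0,0,0]]]'
python3 - <<'E'
from h import *;from station import r
c=r.capture("side");cv2.imwrite("pics/n_s.png",cv2.resize(c["img"][120:210,240:360],None,fx=5,fy=5,interpolation=cv2.INTER_CUBIC))
c=r.capture("wrist");cv2.imwrite("pics/n_w.png",c["img"])
E
```

```text
time_s: 10.75
tcp_pos: [0.5039, -0.2538, 0.0627]
ee_rot: [[-0.998, 0.055, 0.002], [0.055, 0.998, -0.001], [-0.002, -0.001, -1.0]]
wrist_force: [-4.0, 3.7, 18.5]
gripper_width: 0.58
time_s: 11.55
tcp_pos: [0.5039, -0.2538, 0.0628]
ee_rot: [[-0.998, 0.055, 0.002], [0.055, 0.998, -0.001], [-0.002, -0.001, -1.0]]
wrist_force: [-5.1, 4.4, 18.9]
gripper_width: 0.584
time_s: 12.35
tcp_pos: [0.5039, -0.2539, 0.0627]
ee_rot: [[-0.998, 0.055, 0.002], [0.055, 0.998, -0.001], [-0.002, -0.001, -1.0]]
wrist_force: [-4.7, 4.0, 19.9]
gripper_width: 0.575
```

View pics/n_w.png

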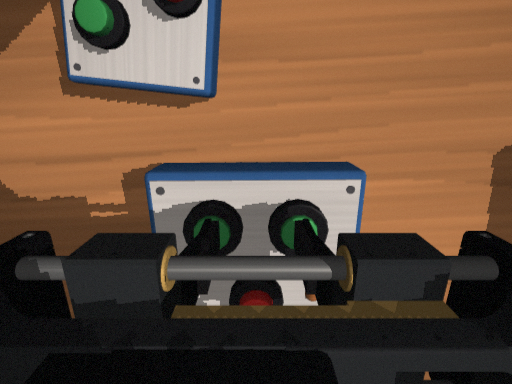

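I held them for about 2.9 s in all. Releasing straight up.

```bash
python3 -m crank '[[-0.16,[0,0,-0.1],[0,0,0]],[-0.16,[0,0,-0.2],[0,0,0]],[-0.16,[0,0,-0.4],[0,0,0]],[-0.16,[0,0,-0.4],[0,0,0]],[-0.16,[0,0,-0.3],[0,0,0]],[-0.16,[0,0.3,0],[0,0,0]],[-0.16,[0,0.4,0],[0,0,0]],[-0.16,[0,0.4,0],[0,0,0]]]'
python3 -m crank '[[-0.16,[0,0,0],[0,0,0]],[-0.16,[0,0,0],[0,0,0]],[-0.16,[0,0,0],[0,0,0]],[-0.16,[0,0,0],[0,0,0]]]'
python3 - <<'E'
from h import *;from station import r
for n in("wrist","top","side"):
    c=r.capture(n);cv2.imwrite(f"pics/o_{n}.png",c["img"])
    b,m,l=blobs(c,(45,90,40),(80,255,255))
    if n!="top":
        for ce,s in b:print(n,ce.round(1),s[4],ray(c,*ce,.0685).round(4))
    if n=="top":
        b,m,l=blobs(c,(20,120,100),(34,255,255))
        for ce,s in b:print(n,"yellow",ce.round(1),s.tolist(),ray(c,*ce,.149).round(4))
E
```

```text
time_s: 13.25
tcp_pos: [0.509, -0.1429, 0.1991]
ee_rot: [[-0.998, 0.058, -0.0], [0.058, 0.998, 0.0], [0.0, 0.0, -1.0]]
wrist_force: [0.9, 0.6, -0.2]
gripper_width: 0.579
time_s: 13.65
tcp_pos: [0.5092, -0.1448, 0.1992]
ee_rot: [[-0.998, 0.058, -0.001], [0.058, 0.998, -0.0], [0.001, -0.0, -1.0]]
wrist_force: [-0.1, -0.3, -0.4]
gripper_width: 0.577
wrist [62.2 11. ] 415 [ 0.328  -0.3194  0.0685]
wrist [66.9 58.9] 361 [ 0.3693 -0.326   0.0685]
wrist [136.6 182.3] 460 [ 0.5006 -0.2808  0.0685]
wrist [187.8 182. ] 433 [ 0.5036 -0.2222  0.0685]
wrist [206.2 302.6] 73 [ 0.6702 -0.2201  0.0685]
top yellow [251.5 126.1] [246, 121, 12, 11, 106] [0.7492 0.0424 0.149 ]
top yellow [183.8 192.1] [161, 168, 46, 48, 456] [0.5119 0.2684 0.149 ]
side [239.3 157.2] 20 [ 0.7291 -0.216   0.0685]
side [248.1 161.6] 19 [ 0.6846 -0.2056  0.0685]
side [298.1 163.8] 32 [ 0.5031 -0.2784  0.0685]
side [336.1 168.6] 17 [ 0.3603 -0.3145  0.0685]
side [291.6 172.5] 35 [ 0.5048 -0.2173  0.0685]
side [346.3 172.6] 18 [ 0.3177 -0.3078  0.0685]
side [409.  300.6] 7506 [-0.0188  0.1729  0.0685]
side [ 84.1 281.2] 93 [0.8597 0.5292 0.0685]
side [ 90.2 287.5] 101 [0.8277 0.5389 0.0685]
```

View pics/o_wrist.png

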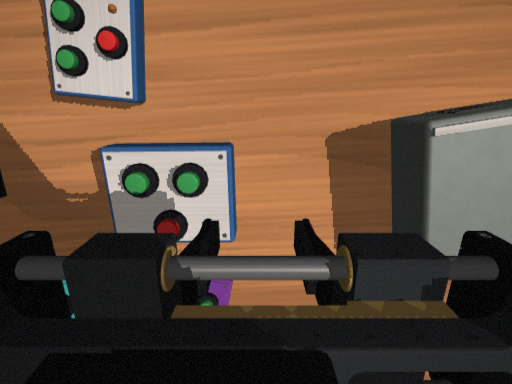

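View pics/o_side.png

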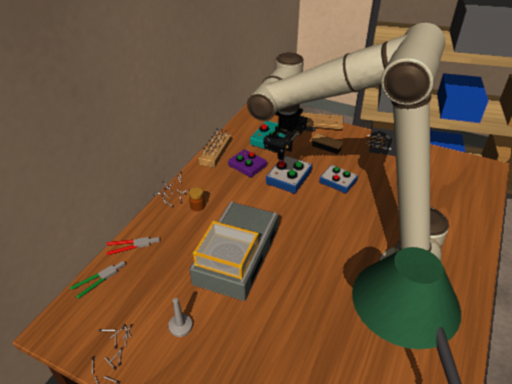

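View pics/o_top.png

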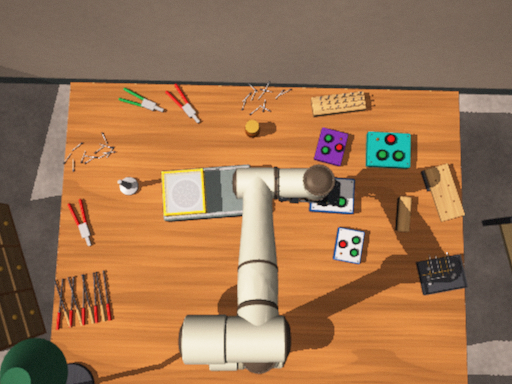

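The buttons are up, the console hasn't moved, the hood is over the bowl and the robot touches nothing. Handing in.

```bash
python3 -c "
from station import r
print(r.finish_job())"
```

```text
the job is handed in; nothing more can be done
None
```

I closed the hood, then reset the interlock on the larger blue console, and handed the job in at about 14 s.

- **Hood:** I pushed it about 110 mm with the shut fingertips. At the end the force rose from about 2 N to about 24 N with no further motion. The last pictures show it still centred over the bowl.
- **Buttons:** I pressed both green buttons together, straight down. The tips stopped at 62.8 mm, against the 62.5 mm expected for fully down, with about 19 N on the pair (8 N is needed). I held them about 2.9 s and released straight up.
- **Last checks:**
  - Both green caps are back up.
  - The console's buttons measure within about 2 mm of where they were before the press.
  - The red stop was not touched.
  - The mandrel, jar and brush look unmoved in the pictures, and the robot is clear of everything.
- **Disagreements:**
  - The three cameras differed by up to 5 mm along y on the middle of the button pair. I settled it by a close wrist view of the tips over the caps.
  - While pressing, the wrist showed about 6 N of sideways force, but the console did not shift.

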